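# Reset the tray wrapper with its trapped key

## Task

The tray wrapper has tripped. Turn the yellow key clockwise (seen from above) in its key switch until the reset inside is pressed fully home, turn it back to the slot with the white mark, the only place where it comes out, draw it out and stand it upright in the empty yellow holder. Never force the key, and leave everything else where it is.

Things in the scene. Friction and masses are not known exactly. Their poses are not given: they have to be found in the camera images.
- key: Key with a yellow bow, about 100 g, 96 mm tall, upright in the switch at the start, its lower end on a floor 48 mm below the plate's top. Origin: lower end of the shaft, z up it. Shaft 12 mm thick, 0.7 mm side play in the switch. One bit on the +x side only: 5 mm thick, out to 18 mm from the axis, z = 26 to 38 mm, 2 mm under the plate. Starts 12 to 25 degrees clockwise of the keyway.
- key_bow (a point): Centre of the yellow bow on the key's axis, 79 mm above the key's origin; axes as the key's. The bow is a block 32 mm along x, 10 mm along y (pinch it across y), 34 mm high.
- lock: Key switch: fixed grey box 84 x 84 x 60 mm with a dark steel top plate 8 mm thick. Origin: underside, on the lock's axis; z up. +x points along the keyway, a slot 7 mm wide out to 21 mm from the axis, then a white mark. The bit passes only with the key's +x along the lock's +x, within about 4 degrees; turned further anticlockwise it meets a fixed stop 4 to 6 degrees on. Over 25 N is forcing it.
- keyhole (a point): Middle of the bore, on the lock's axis, level with the upper face of the top plate (60 mm above the table).
- reset (a joint): Travel (m) of the hidden sprung plunger in the switch: 0 at rest, 0.005 home, at a hard stop. The bit meets it, 14.5 mm from the axis, when the key is 30 to 70 degrees clockwise of the keyway (unseen, differs each time); home is about 20 degrees further. The spring gives 5 N at first, 10 N at home (0.07 to 0.15 N m on the key) and follows the key back. Over 25 N on it is forcing it.
- yellowholder: Empty yellow key holder, block 56 x 56 x 34 mm, fixed, with one round hole in the middle of its top, 16 mm wide and 24 mm deep (floor 10 mm above the table). Origin: centre of the underside, z up. A key standing in it keeps its bit just above the block.
- yellowholder_hole0 (a point): Centre of the mouth of the yellow holder's hole, 34 mm above the table.
- blueholder: Blue key holder of the same shape, taken by the blue key. Fixed. The two holders change places.
- bluekey: Same kind of key with a blue bow, standing in the blue holder. Leave it alone. Origin: lower end of its shaft.
- traystack: Three nested white trays, 130 x 190 x 36 mm, loose. Leave alone. Origin: underside centre.
- labelroll: Roll of paper labels, 80 mm wide, 45 mm high, standing flat on the table, loose. Leave alone.
- spray: White bottle with a blue cap, 60 mm wide, 150 mm high, loose. Leave alone.
- scraper: Spatula lying on the table, loose. Leave alone.
- glovebox: Blue box of gloves, 120 x 200 x 70 mm, loose. Leave alone.
There are look-alikes about, which are no part of the job. What is shaped like the yellowholder but brown or turquoise is not meant.

How it is judged (in metres and radians):
On the way, in this order (a step that is already met when the one before it is completed fails the run):
1. the key has pressed the reset plunger home (over 4.2 of its 5 mm) (value of joint reset above 0.0042 m), for 0.2 s.
2. the key is turned back to the keyway, still down in the switch (angle between the x axis of key and the x axis of lock, either way round below 0.14 rad and z of key in the frame of lock below 0.025 m and horizontal distance between key and lock below 0.004 m), for 0.1 s.
3. the key is drawn out of the switch (z of key in the frame of lock above 0.062 m), for 0.1 s.
At the end, for the whole second after the job is handed in: The yellow key stands in the yellow holder's hole, its lower end within 6 mm of the hole's axis and within 4 mm of the hole's floor, less than 0.25 rad from upright, released and at rest; the reset plunger has come back to within 1 mm of rest (horizontal distance between key and yellowholder_hole0 below 0.006 m and z of key in the frame of yellowholder below 0.014 m and angle between key's own z axis and vertical below 0.25 rad and linear speed of key below 0.02 m/s and value of joint reset below 0.001 m); the robot touches nothing.
It fails at once if the key forced against the key switch (over 25 N) (contact force between key and lock above 25 N).
It fails at once if the key forced against the reset plunger (over 25 N) (contact force between key and reset above 25 N).
It fails at once if another thing moved over 20 mm (distance of any of bluekey, traystack, labelroll, spray, scraper, glovebox from where it was at the start of the episode above 0.02 m).
It also fails if it takes over 72 s, if anything falls off the work surface, if the arm or the gripper's body presses on something with over 40 N, if the wrist force passes 120 N, or if a joint passes its speed limit or range.

## Robot

A 7-joint arm with a two-finger parallel gripper is mounted at the origin on the work surface. World frame = base frame: x ahead of the robot, y to its left, z up, the work surface at z = 0. Lengths are in m, angles in degrees, forces in N, time in s.
With the tool pointing down it reaches from about 0.35 to 0.9 m from the base axis. Payload 8.1 kg.
Tool frame: the origin (TCP) lies at the very end of the fingers, on their centre line; the grasp point (between the pads) lies 19 mm behind it; z points along the fingers, y is the direction in which the jaws open and shut (so a half turn about z gives the same grasp; the last joint's range is limited). The gripper opens to 92 mm and grips with 3 to 60 N. Pads are 19 mm wide; open, the fingers measure 130 mm over their backs; the gripper's body (75 mm by 190 mm) begins 47 mm behind the grasp point.
Start: joints at [-74.175, 24.895, 1.432, 90.138, -0.665, 64.973, -4.303], TCP at [0.231, 0.581, 0.227] pointing down, gripper open.
Joint ranges: [-149.89, 149.89], [-25.12, 119.58], [-72.63, 75.52], [4.76, 147.25], [-75.54, 255.54], [6.69, 114.76], [-157.13, 157.13]. Speed limits (degrees/s): [127.2, 127.2, 172.46, 172.46, 180, 180, 180].

## Interface

Orientations are given as [roll, pitch, yaw] about the fixed x, y, z axes, in that order (R = Rz(yaw) Ry(pitch) Rx(roll)).
In Python, from workcell import ctrl, get_image, ticket, spot_in, silhouettes, landmark_of gives the robot as it stands. The module is installed in compiled form; this text tells all that it offers.
- The arm moves only by the shell command python3 -m pendant 'ROWS'. ROWS is JSON, a list of rows, each an object of numbers: "x", "y", "z": the shift along the tool's x, y, z in mm; "wx", "wy", "wz": the turn, a rotation vector about the tool's x, y, z in degrees; "grip": the closure, from 0 (fully open) to 1 (shut). A call has 1 to 10 rows; each row shifts and turns the commanded pose from where the row before left it, along the tool's axes as they then stand; what a row does not reach is not made up. A row lasts 1/10 s, in which the tool goes at most 50 mm and 8.59 degrees, less where a joint would pass 70% of its speed; a pose out of reach is approached as far as the arm can. A call is refused whole if a number of a shift passes 50 or a number of a turn 8.59, either way. A call with a gripper value outside its range is refused whole. The fingers move at their own pace and stop on an object; the grip force is fixed at half the most. Time passes only in rows, so rows that do not move let the fingers close. It gives the time, the measured TCP pose, the force and the opening at its end, in the units of the state.
- ctrl.state(): the state, without advancing time (a new reading comes with each control period).
- get_image(name): name is "scene" or "top"; returns a dict with "color" (400x640x3 uint8, blue, green, red), "fx", "fy", "cx", "cy" (pixels), "world_from_camera" (4x4, takes a point from camera to world coordinates). Camera axes: x right, y down, z forward; pixel columns grow to the right and rows downward; lengths in m; the calibration is good to about 2 mm. A picture is of the moment at which its call begins. There is no depth.
- ticket.sign_off(): hands the job in, once; it reports no verdict.
Trained networks look in the newest picture that a camera, given by its name, has taken for a name from the list of things; names that differ only in an ending like _2 or _b are one class to them, and where a whole thing is asked for, a point or a joint stands for the part that bears it (a point fixed in the world has none). Each returns a list of dicts, best first, with "p" (0 to 1); they miss things now and then, are a little off and sometimes report something else, mostly with a low value. They report only what shows in the picture. A call takes as long as a camera call. They do not tell look-alikes from the thing itself.
- spot_in(name, camera): "at" ([x, y, z] in m, in world coordinates, good to about 4 mm: the middle of the surface that is visible of it).
- silhouettes(name, camera): "mask" (400x640 bool, what is visible of it).
- landmark_of(name, camera): "at" ([x, y, z] in m, in world coordinates, good to about 4 mm: a listed point, or the origin of a listed thing).
The state is a dict: "time_s": time; "joints": joint angles; "joint_vel": joint speeds; "tau": joint torques, N m; "tcp_pos": TCP position; "orientation": TCP orientation; "ft_force": force on the tool from outside, world axes, zero at the start; "moment": the same for the moment, N m; "opening": finger opening in m.
Only numpy, scipy, OpenCV 4.12 (cv2) and the standard library are available. Lean on these libraries where they do the work, as an engineer would, in place of code of your own. Each camera call takes 0.05 s, during which the arm holds its last target. There are 200 camera calls.

## Working session

There is one attempt and no reset: what is moved stays moved. The work goes in short steps, Python scripts to look and compute and a shell command to move; the robot and the scene stay as the last step left them, time stands still between calls to the robot, and variables do not carry over. Pictures are saved under pics/ and viewed, about 8 in all and at most 12, crops included, and the job is handed in when it is done.

```bash
mkdir -p pics
cat > h.py <<'E'
import numpy as np, cv2
from workcell import ctrl, get_image, ticket, spot_in, silhouettes, landmark_of
def proj(im,p):
    T=np.linalg.inv(im["world_from_camera"]); c=T[:3,:3]@np.array(p)+T[:3,3]
    return np.array([im["fx"]*c[0]/c[2]+im["cx"], im["fy"]*c[1]/c[2]+im["cy"]])
def atz(im,u,v,z):
    T=np.array(im["world_from_camera"]); d=T[:3,:3]@np.array([(u-im["cx"])/im["fx"],(v-im["cy"])/im["fy"],1.])
    o=T[:3,3]; return o+d*(z-o[2])/d[2]
def crop(im,u,v,r,name,s=6):
    c=im["color"][max(0,v-r):v+r,max(0,u-r):u+r]; cv2.imwrite(name,cv2.resize(c,None,fx=s,fy=s,interpolation=cv2.INTER_CUBIC))
E
python3 - <<'E'
from h import *
for c in("scene","top"):
    im=get_image(c); cv2.imwrite(f"pics/{c}0.png",im["color"]); print(c,np.round(im["world_from_camera"],3).tolist(),im["fx"])
    for n in("key","key_bow","lock","keyhole","yellowholder","yellowholder_hole0","blueholder","bluekey"):
        print(c,n,[(np.round(d["at"],4).tolist(),round(d["p"],2),proj(im,d["at"]).round().tolist()) for d in landmark_of(n,c)])
print(ctrl.state())
E
```

```text
scene [[-0.626, 0.533, -0.57, 1.13], [0.78, 0.422, -0.462, 0.523], [-0.006, -0.734, -0.679, 0.838], [0.0, 0.0, 0.0, 1.0]] 403.3734045230503
scene key [([0.5713, 0.0465, 0.0112], 0.46, [319.0, 244.0])]
scene key_bow [([0.5725, 0.0493, 0.0896], 0.57, [319.0, 225.0])]
scene lock [([0.5657, 0.0475, 0.0021], 0.57, [321.0, 245.0])]
scene keyhole [([0.5732, 0.0513, 0.0551], 0.79, [320.0, 234.0]), ([0.4695, -0.261, -0.0043], 0.27, [266.0, 185.0])]
scene yellowholder [([0.4704, -0.2629, -0.0028], 0.88, [265.0, 184.0]), ([0.4524, -0.141, 0.0014], 0.79, [297.0, 196.0]), ([0.5852, -0.1987, 0.0012], 0.74, [253.0, 211.0]), ([0.297, -0.1608, -0.0002], 0.67, [323.0, 170.0]), ([0.3651, -0.2592, 0.0022], 0.63, [288.0, 168.0]), ([0.5707, 0.0484, 0.0126], 0.18, [320.0, 244.0])]
scene yellowholder_hole0 [([0.4499, -0.1479, 0.0354], 0.88, [295.0, 186.0]), ([0.3632, -0.2603, 0.0355], 0.85, [287.0, 160.0]), ([0.4717, -0.262, 0.037], 0.72, [264.0, 175.0]), ([0.4707, 0.2114, -0.0004], 0.71, [390.0, 254.0]), ([0.5809, -0.2017, 0.0363], 0.66, [252.0, 201.0]), ([0.2978, -0.165, 0.029], 0.63, [322.0, 163.0])]
sce
[... 1271 characters left out ...]
61, [243.0, 206.0])]
{'time_s': 0.9, 'joints': array([-74.17439571,  24.89433192,   1.43217927,  90.13569111,
        -0.66527512,  64.97298554,  -4.30196915]), 'joint_vel': array([ 0.00176434, -0.01816508,  0.04692442,  0.07574341,  0.0072568 ,
        0.11873856,  0.10700675]), 'tau': array([-1.13935255e-04, -6.67654610e+01,  9.83892046e-01, -3.14799356e+01,
       -6.06638915e-02,  3.28698358e-02,  5.62757623e-05]), 'tcp_pos': array([0.23116446, 0.58071717, 0.22676294]), 'orientation': array([ 1.79994710e+02, -4.14440757e-04,  1.58291873e+02]), 'ft_force': array([ 0.47801636, -0.00609215,  0.79780535]), 'moment': array([0.00295636, 0.02479709, 0.02447268]), 'opening': 0.09141560294325353}
```

View pics/scene0.png

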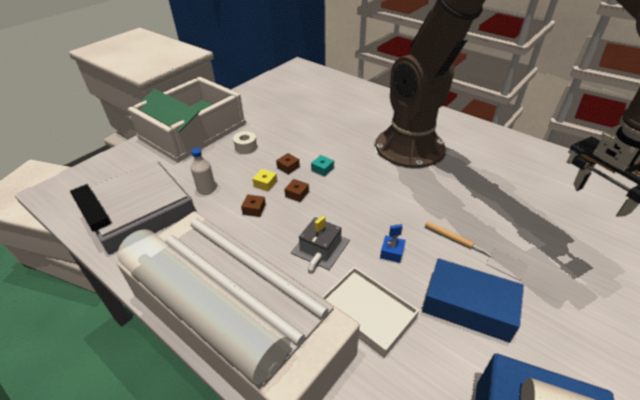

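Run:
```python
from h import *
im=get_image("top")
a=cv2.resize(im["color"][145:195,272:322],(400,400),interpolation=cv2.INTER_CUBIC)
b=cv2.resize(im["color"][150:280,340:430],(277,400),interpolation=cv2.INTER_CUBIC)
cv2.imwrite("pics/topc.png",np.hstack([a,b]))
```

```text
(no output)
```

View pics/topc.png

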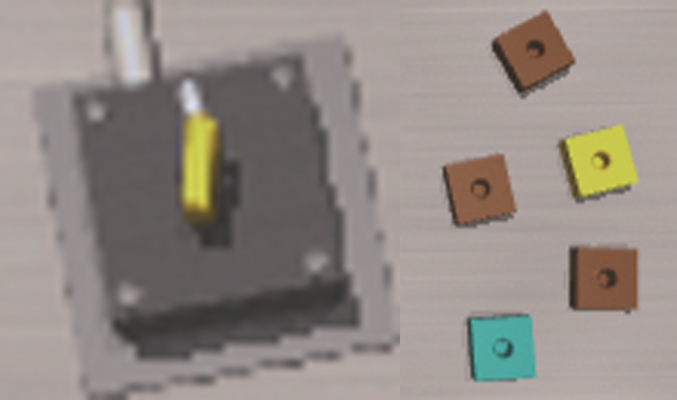

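The yellow holder is at scene (264,179) / top (405,202). The brown ones (3) and the turquoise one are look-alikes. The key is in the switch at top (297,166), and the white mark is at about (296,157). Next I'll fit models to get the exact poses.

```bash
cat > fit.py <<'E'
from h import *
from scipy.optimize import minimize
def hull(im,box,x,y,z0,yaw):
    c,s=np.cos(yaw),np.sin(yaw)
    P=[proj(im,[x+c*a-s*b,y+s*a+c*b,z0+h]) for a in(-box[0]/2,box[0]/2) for b in(-box[1]/2,box[1]/2) for h in(0,box[2])]
    S=8;m=np.zeros((400,640),np.float32)
    return cv2.convexHull(np.array(P,np.float32))[:,0]
def render(H,r,S=8):
    u0,v0,u1,v1=r; m=np.zeros(((v1-v0)*S,(u1-u0)*S),np.uint8)
    cv2.fillPoly(m,[np.round((H+0.5-[u0,v0])*S).astype(np.int32)],255)
    return cv2.resize(m,(u1-u0,v1-v0),interpolation=cv2.INTER_AREA)/255.
def soft(im,r):
    u0,v0,u1,v1=r; c=im["color"][v0:v1,u0:u1].astype(float)
    return c
def fit(ims,box,z0,x0,rad,two=True):
    out=[]
    R=[];M=[]
    for im in ims:
        p=proj(im,[x0[0],x0[1],z0+box[2]/2]).round().astype(int); r=(p[0]-rad,p[1]-rad,p[0]+rad,p[1]+rad); R.append(r)
        c=im["color"][r[1]:r[3],r[0]:r[2]].astype(float); sat=(np.minimum(c[...,1],c[...,2])-c[...,0])/(c.max(2)+1)
        M.append(np.clip(sat/0.6,0,1))
    def cost(q): return sum(((render(hull(im,box,q[0]/1e3,q[1]/1e3,z0,q[2]),r)-m)**2).sum() for im,r,m in zip(ims,R,M))
    best=None
    for yaw in np.radians(np.arange(x0[2]-40,x0[2]+41,10)):
        s=minimize(cost,[x0[0]*1e3,x0[1]*1e3,yaw],method="Nelder-Mead",options=dict(initial_simplex=np.array([[x0[0]*1e3,x0[1]*1e3,yaw]]*4)+np.vstack([np.zeros(3),np.diag([4,4,.2])])))
        if best is None or s.fun<best.fun: best=s
    return best.x[:2].round(2),np.degrees(best.x[2]).round(2),round(best.fun,2)
E
python3 - <<'E'
from fit import *
t,s=get_image("top"),get_image("scene")
for n,i in(("top",[t]),("scene",[s]),("both",[t,s])):
    print(n,"bow",fit(i,(.032,.010,.034),.074,(.571,.050,-5),14),"holder",fit(i,(.056,.056,.034),0,(.474,-.26,10),22))
# lock from top: bolts, mark (crop scale 8, origin 272,145)
B=[atz(t,272+(a+.5)/8-.5,145+(b+.5)/8-.5,.060)[:2]*1e3 for a,b in((97,110),(283,75),(318,262),(128,293))]
mk=atz(t,272+190/8-.5,145+95/8-.5,.06)[:2]*1e3
B=np.array(B);c=B.mean(0);print("bolts",B.round(1).tolist(),"c",c.round(1),"mark",mk.round(1),np.degrees(np.arctan2(*(mk-c)[::-1])))
print([np.degrees(np.arctan2(*(B[i]-B[j])[::-1])).round(1) for i,j in((0,3),(1,2),(0,1),(3,2))])
for nm,im in(("top",t),("scene",s)):
    crop(im,*proj(im,[.571,.05,.07]).round().astype(int),26,f"pics/lock_{nm}.png",8)
a=cv2.imread("pics/lock_top.png");b=cv2.imread("pics/lock_scene.png");
u,v=proj(s,[.474,-.26,.03]).round().astype(int);d=cv2.resize(s["color"][v-26:v+26,u-26:u+26],(380,380),interpolation=2)
cv2.imwrite("pics/two.png",np.hstack([cv2.resize(b,(400,400)),cv2.resize(d,(400,400))]))
E
```

```text
top bow (array([569.58,  49.38]), np.float64(-0.96), np.float64(3.06)) holder (array([ 471.73, -260.97]), np.float64(13.65), np.float64(10.46))
scene bow (array([568.48,  47.69]), np.float64(-0.18), np.float64(7.67)) holder (array([ 469.01, -264.51]), np.float64(15.44), np.float64(56.21))
both bow (array([569.56,  48.84]), np.float64(-0.57), np.float64(12.91)) holder (array([ 471.34, -261.68]), np.float64(13.68), np.float64(75.67))
bolts [[598.1, 88.2], [610.0, 21.4], [541.9, 9.4], [531.6, 77.2]] c [570.4  49.1] mark [603.4  55. ] 10.198989103510105
[np.float64(9.4), np.float64(9.9), np.float64(100.1), np.float64(98.7)]
```

View pics/two.png

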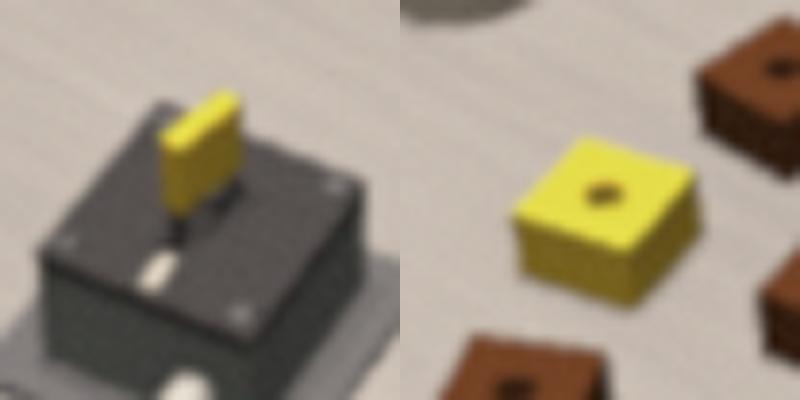

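The enlarged crop confirms it: the yellow block with the empty hole is the target and the brown ones are not. The keyway mark points to yaw of about 9.6°, and the key bow is at about (569.7, 49.1) mm with yaw of about -2°.

```bash
python3 -m pendant '[{"wz":-6.5},{"wz":-6.5},{"wz":-6.5},{"x":-27.6,"y":-39.9},{"x":-27.6,"y":-39.9},{"x":-27.6,"y":-39.9},{"x":-27.6,"y":-39.9},{"x":-27.6,"y":-39.9},{"x":-27.6,"y":-39.9},{"x":-27.6,"y":-39.9}]'; python3 -m pendant '[{"x":-27.6,"y":-39.9},{"x":-27.6,"y":-39.9},{"x":-27.6,"y":-39.9},{"x":-27.6,"y":-39.9},{"x":-27.6,"y":-39.9},{"x":-27.6,"y":-39.9},{"grip":0.5},{"grip":0.5}]'
cat > d.py <<'E'
import sys
from h import *
from scipy.spatial.transform import Rotation as R
s=ctrl.state(); r=R.from_euler("xyz",s["orientation"],degrees=True)
a=[float(v) for v in sys.argv[1:]]
print("t",s["time_s"],"p",(s["tcp_pos"]*1e3).round(2),"rpy",s["orientation"].round(2),"F",s["ft_force"].round(2),"M",s["moment"].round(3),"open",round(s["opening"]*1e3,2),"j7",s["joints"][6].round(1))
if a:
    t=R.from_euler("xyz",[180,0,a[3]],degrees=True)
    print("d tool now",r.inv().apply(np.array(a[:3])-s["tcp_pos"]*1e3).round(2),"rot",(r.inv()*t).as_rotvec(degrees=True).round(2))
E
python3 d.py 569.8 49.1 72 178
```

```text
t 1.05 p [231.15 580.69 226.72] rpy [180.    -0.   158.29] F [ 0.59 -0.19  0.53] M [-0.023  0.012 -0.02 ] open 91.46 j7 -4.3
d tool now [-511.27 -368.6   154.72] rot [  0.    -0.   -19.71]invalid input
invalid input
```

```bash
python3 -m pendant '[{"x":0,"y":0,"z":0,"wx":0,"wy":0,"wz":-6.5,"grip":0},{"x":0,"y":0,"z":0,"wx":0,"wy":0,"wz":-6.5,"grip":0}]'; python3 -m pendant '[{"wz":-6.5,"grip":0.0}]'; python3 -m pendant --help; python3 d.py
```

```text
time_s: 1.25
tcp_pos: [0.2311, 0.5808, 0.2267]
orientation: [180.0, 0.0, 171.6]
ft_force: [0.7, 0.2, 0.3]
opening: 0.0918
t 1.25 p [231.05 580.75 226.75] rpy [1.8000e+02 1.0000e-02 1.7156e+02] F [0.69 0.23 0.26] M [0.005 0.031 0.051] open 91.75 j7 7.7invalid input
invalid input: not JSON, or not a number
```

```bash
python3 -m pendant '[{"x":0,"y":0,"z":0,"wx":0,"wy":0,"wz":-6.5,"grip":0},{"x":-27.6,"y":-39.9,"z":0,"wx":0,"wy":0,"wz":0,"grip":0},{"x":-27.6,"y":-39.9,"z":0,"wx":0,"wy":0,"wz":0,"grip":0},{"x":-27.6,"y":-39.9,"z":0,"wx":0,"wy":0,"wz":0,"grip":0},{"x":-27.6,"y":-39.9,"z":0,"wx":0,"wy":0,"wz":0,"grip":0},{"x":-27.6,"y":-39.9,"z":0,"wx":0,"wy":0,"wz":0,"grip":0},{"x":-27.6,"y":-39.9,"z":0,"wx":0,"wy":0,"wz":0,"grip":0},{"x":-27.6,"y":-39.9,"z":0,"wx":0,"wy":0,"wz":0,"grip":0}]'; python3 -m pendant '[{"x":-27.6,"y":-39.9,"z":0,"wx":0,"wy":0,"wz":0,"grip":0.5},{"x":-27.6,"y":-39.9,"z":0,"wx":0,"wy":0,"wz":0,"grip":0.5},{"x":-27.6,"y":-39.9,"z":0,"wx":0,"wy":0,"wz":0,"grip":0.5},{"x":-27.6,"y":-39.9,"z":0,"wx":0,"wy":0,"wz":0,"grip":0.5},{"x":-27.6,"y":-39.9,"z":0,"wx":0,"wy":0,"wz":0,"grip":0.5},{"x":-27.6,"y":-39.9,"z":0,"wx":0,"wy":0,"wz":0,"grip":0.5},{"x":0,"y":0,"z":0,"wx":0,"wy":0,"wz":0,"grip":0.5},{"x":0,"y":0,"z":0,"wx":0,"wy":0,"wz":0,"grip":0.5}]'
python3 d.py 569.8 49.1 72 178
```

```text
time_s: 2.05
tcp_pos: [0.4143, 0.2924, 0.227]
orientation: [180.0, 0.0, 177.8]
ft_force: [0.1, 0.0, -0.3]
opening: 0.0919
time_s: 2.85
tcp_pos: [0.57, 0.0472, 0.2265]
orientation: [-180.0, -0.0, 177.6]
ft_force: [-0.3, 1.1, 0.1]
opening: 0.0459
t 2.85 p [569.98  47.2  226.53] rpy [-1.7999e+02 -1.0000e-02  1.7762e+02] F [-0.26  1.12  0.13] M [ 0.073  0.055 -0.004] open 45.93 j7 82.0
d tool now [  0.23   1.93 154.53] rot [-0.01 -0.01 -0.38]
```

```bash
python3 -m pendant '[{"x":0.2,"y":1.9,"z":40,"wx":0,"wy":0,"wz":-0.4,"grip":0.5},{"x":0,"y":0,"z":40,"wx":0,"wy":0,"wz":0,"grip":0.5},{"x":0,"y":0,"z":30,"wx":0,"wy":0,"wz":0,"grip":0.5},{"x":0,"y":0,"z":25,"wx":0,"wy":0,"wz":0,"grip":0.5},{"x":0,"y":0,"z":19.5,"wx":0,"wy":0,"wz":0,"grip":0.5},{"x":0,"y":0,"z":0,"wx":0,"wy":0,"wz":0,"grip":0.82},{"x":0,"y":0,"z":0,"wx":0,"wy":0,"wz":0,"grip":0.82},{"x":0,"y":0,"z":0,"wx":0,"wy":0,"wz":0,"grip":0.82},{"x":0,"y":0,"z":0,"wx":0,"wy":0,"wz":0,"grip":0.82}]'
python3 d.py 569.8 49.1 72 178
python3 - <<'E'
from h import *
t,s=get_image("top"),get_image("scene")
a=[]
for im in(t,s):
    u,v=proj(im,[.57,.049,.09]).round().astype(int); a.append(cv2.resize(im["color"][v-25:v+25,u-25:u+25],(400,400),interpolation=2))
cv2.imwrite("pics/g1.png",np.hstack(a))
E
```

```text
time_s: 3.75
tcp_pos: [0.5704, 0.0509, 0.0735]
orientation: [180.0, 0.1, 178.2]
ft_force: [0.4, -0.1, 0.6]
opening: 0.019
t 3.75 p [570.35  50.92  73.54] rpy [1.7996e+02 1.2000e-01 1.7821e+02] F [ 0.43 -0.11  0.63] M [0.02  0.026 0.013] open 18.96 j7 84.4
d tool now [ 0.5  -1.84  1.54] rot [0.04 0.12 0.21]
```

View pics/g1.png

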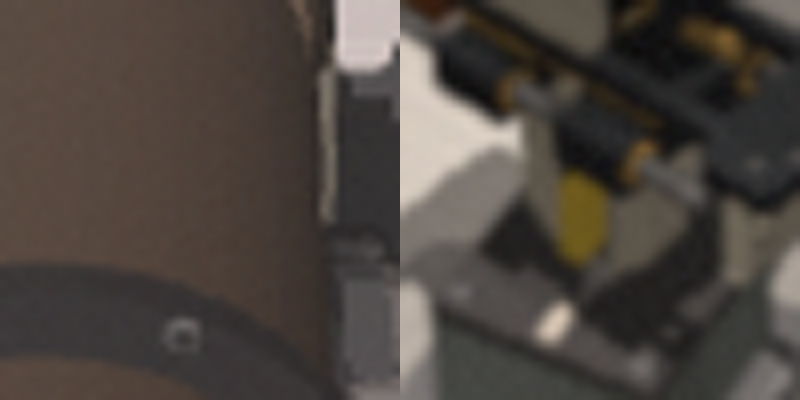

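The scene crop shows the yellow bow between the fingers at (582,215), with the gaps unequal. I'll centre on it, then close slowly and watch the force.

```bash
python3 -m pendant '[{"x":0.5,"y":-1.8,"z":1.5,"wx":0,"wy":0,"wz":0.2,"grip":0.84},{"x":0,"y":0,"z":0,"wx":0,"wy":0,"wz":0,"grip":0.84},{"x":0,"y":0,"z":0,"wx":0,"wy":0,"wz":0,"grip":0.84}]'; python3 d.py 569.8 49.1 72 178;  python3 -m pendant '[{"x":0,"y":0,"z":0,"wx":0,"wy":0,"wz":0,"grip":0.86},{"x":0,"y":0,"z":0,"wx":0,"wy":0,"wz":0,"grip":0.86}]'; python3 d.py 569.8 49.1 72 178
```

```text
time_s: 4.15
tcp_pos: [0.5689, 0.0485, 0.0707]
orientation: [-180.0, -0.0, 178.0]
ft_force: [0.9, -0.6, -0.1]
opening: 0.0145
t 4.15 p [568.94  48.5   70.72] rpy [-1.8000e+02 -1.0000e-02  1.7797e+02] F [ 0.86 -0.56 -0.12] M [0.034 0.015 0.025] open 14.5 j7 84.4
d tool now [-0.83  0.63 -1.28] rot [-0.   -0.01 -0.03]
time_s: 4.35
tcp_pos: [0.569, 0.0487, 0.0707]
orientation: [180.0, -0.0, 178.0]
ft_force: [-0.2, 0.6, -0.1]
opening: 0.0129
t 4.35 p [569.    48.69  70.68] rpy [180.    -0.   177.99] F [-0.17  0.56 -0.08] M [0.034 0.015 0.001] open 12.93 j7 84.4
d tool now [-0.78  0.44 -1.32] rot [ 0.   -0.   -0.01]
```

```bash
python3 -m pendant '[{"x":-0.8,"y":0.4,"z":-1,"wx":0,"wy":0,"wz":0,"grip":0.87},{"x":0,"y":0,"z":0,"wx":0,"wy":0,"wz":0,"grip":0.875}]'; for i in 1; do python3 -m pendant '[{"x":0,"y":0,"z":0,"wx":0,"wy":0,"wz":0,"grip":0.88}]'; python3 d.py 569.8 49.1 72 178; python3 -m pendant '[{"x":0,"y":0,"z":0,"wx":0,"wy":0,"wz":0,"grip":0.885}]';python3 -m pendant '[{"x":0,"y":0,"z":0,"wx":0,"wy":0,"wz":0,"grip":0.89}]'; done;  python3 d.py 569.8 49.1 72 178
```

```text
time_s: 4.55
tcp_pos: [0.57, 0.0492, 0.0718]
orientation: [180.0, 0.0, 178.0]
ft_force: [-0.9, -0.4, -0.2]
opening: 0.0119
time_s: 4.65
tcp_pos: [0.5699, 0.0491, 0.0718]
orientation: [180.0, 0.0, 178.0]
ft_force: [-0.4, -0.5, 1.2]
opening: 0.0112
t 4.65 p [569.94  49.13  71.79] rpy [1.8000e+02 1.0000e-02 1.7799e+02] F [-0.43 -0.51  1.16] M [0.042 0.004 0.038] open 11.16 j7 84.4
d tool now [ 0.13 -0.04 -0.21] rot [ 0.    0.01 -0.01]
time_s: 4.75
tcp_pos: [0.5699, 0.0491, 0.0718]
orientation: [180.0, 0.0, 178.0]
ft_force: [-0.1, 0.9, 0.3]
opening: 0.0105
time_s: 4.85
tcp_pos: [0.5699, 0.0492, 0.0718]
orientation: [180.0, 0.0, 178.0]
ft_force: [0.1, 1.0, 0.7]
opening: 0.0103
t 4.85 p [569.88  49.21  71.8 ] rpy [1.7999e+02 1.0000e-02 1.7799e+02] F [0.1  1.03 0.71] M [ 0.141  0.068 -0.001] open 10.29 j7 84.4
d tool now [ 0.08 -0.11 -0.2 ] rot [ 0.01  0.01 -0.01]
```

```bash
python3 -m pendant '[{"x":0,"y":0,"z":0,"wx":0,"wy":0,"wz":0,"grip":0.9}]'; python3 d.py;python3 -m pendant '[{"x":0,"y":0,"z":0,"wx":0,"wy":0,"wz":0,"grip":0.93}]'; python3 d.py; python3 -m pendant '[{"x":0,"y":0,"z":0,"wx":0,"wy":0,"wz":0,"grip":1},{"x":0,"y":0,"z":0,"wx":0,"wy":0,"wz":0,"grip":1}]'; python3 d.py
```

```text
time_s: 4.95
tcp_pos: [0.5699, 0.0492, 0.0718]
orientation: [180.0, 0.0, 178.0]
ft_force: [-1.1, 1.3, 1.0]
opening: 0.0099
t 4.95 p [569.87  49.2   71.77] rpy [1.7999e+02 1.0000e-02 1.7800e+02] F [-1.08  1.3   0.95] M [ 0.215  0.059 -0.011] open 9.92 j7 84.4
time_s: 5.05
tcp_pos: [0.5699, 0.0492, 0.0718]
orientation: [180.0, 0.0, 178.0]
ft_force: [-1.6, 1.2, 0.9]
opening: 0.0097
t 5.05 p [569.88  49.18  71.79] rpy [1.7999e+02 1.0000e-02 1.7800e+02] F [-1.63  1.17  0.92] M [0.143 0.012 0.001] open 9.73 j7 84.4
time_s: 5.25
tcp_pos: [0.5699, 0.0492, 0.0718]
orientation: [180.0, 0.0, 178.0]
ft_force: [0.3, 1.3, 1.6]
opening: 0.0102
t 5.25 p [569.88  49.18  71.78] rpy [1.7999e+02 1.0000e-02 1.7799e+02] F [0.26 1.3  1.64] M [0.222 0.04  0.005] open 10.18 j7 84.4
```

Gripped with about 1 N of side force. Next I'll nudge along tool x to find the play and centre it.

```bash
python3 -m pendant '[{"x":0.6,"y":0,"z":-0.5,"wx":0,"wy":0,"wz":0,"grip":1},{"x":0,"y":0,"z":0,"wx":0,"wy":0,"wz":0,"grip":1},{"x":0,"y":0,"z":0,"wx":0,"wy":0,"wz":0,"grip":1}]'; python3 d.py; python3 -m pendant '[{"x":-1.2,"y":0,"z":0,"wx":0,"wy":0,"wz":0,"grip":1},{"x":0,"y":0,"z":0,"wx":0,"wy":0,"wz":0,"grip":1},{"x":0,"y":0,"z":0,"wx":0,"wy":0,"wz":0,"grip":1}]'; python3 d.py
```

```text
time_s: 5.55
tcp_pos: [0.5692, 0.0489, 0.0721]
orientation: [-180.0, -0.0, 178.0]
ft_force: [-0.1, -0.6, -1.0]
opening: 0.0096
t 5.55 p [569.18  48.92  72.14] rpy [-1.7999e+02 -1.0000e-02  1.7799e+02] F [-0.11 -0.62 -1.01] M [ 0.041 -0.097 -0.015] open 9.65 j7 84.3
time_s: 5.85
tcp_pos: [0.5704, 0.049, 0.0721]
orientation: [-180.0, -0.0, 178.0]
ft_force: [0.2, -0.6, -1.5]
opening: 0.0097
t 5.85 p [570.38  48.95  72.14] rpy [-1.8000e+02 -1.0000e-02  1.7799e+02] F [ 0.19 -0.61 -1.5 ] M [ 0.068 -0.005  0.012] open 9.72 j7 84.4
```

```bash
python3 -m pendant '[{"x":0.5,"y":0,"z":0,"wx":0,"wy":0,"wz":4,"grip":1},{"x":0,"y":0,"z":0,"wx":0,"wy":0,"wz":4,"grip":1},{"x":0,"y":0,"z":0,"wx":0,"wy":0,"wz":0,"grip":1}]'; python3 d.py; python3 -m pendant '[{"x":0,"y":0,"z":0,"wx":0,"wy":0,"wz":4,"grip":1},{"x":0,"y":0,"z":0,"wx":0,"wy":0,"wz":4,"grip":1},{"x":0,"y":0,"z":0,"wx":0,"wy":0,"wz":0,"grip":1}]'; python3 d.py
```

```text
time_s: 6.15
tcp_pos: [0.5699, 0.0491, 0.0722]
orientation: [-180.0, -0.0, 169.9]
ft_force: [0.3, -0.7, -2.1]
opening: 0.0098
t 6.15 p [569.85  49.09  72.18] rpy [-1.7999e+02 -1.0000e-02  1.6993e+02] F [ 0.29 -0.71 -2.08] M [ 0.025  0.004 -0.031] open 9.84 j7 77.9
time_s: 6.45
tcp_pos: [0.5699, 0.0491, 0.0722]
orientation: [-180.0, -0.0, 162.0]
ft_force: [-0.0, -0.2, -0.6]
opening: 0.0099
t 6.45 p [569.88  49.09  72.18] rpy [-179.99   -0.    162.04] F [-0.02 -0.23 -0.56] M [-0.031  0.013  0.02 ] open 9.89 j7 71.5
```

```bash
for i in 1; do python3 -m pendant '[{"x":0,"y":0,"z":0,"wx":0,"wy":0,"wz":4,"grip":1},{"x":0,"y":0,"z":0,"wx":0,"wy":0,"wz":0,"grip":1}]'; python3 d.py; python3 -m pendant '[{"x":0,"y":0,"z":0,"wx":0,"wy":0,"wz":4,"grip":1},{"x":0,"y":0,"z":0,"wx":0,"wy":0,"wz":0,"grip":1}]'; python3 d.py; python3 -m pendant '[{"x":0,"y":0,"z":0,"wx":0,"wy":0,"wz":4,"grip":1},{"x":0,"y":0,"z":0,"wx":0,"wy":0,"wz":0,"grip":1}]'; python3 d.py; done | grep ^t\
```

```text
t 6.65 p [569.92  49.08  72.22] rpy [-180.     0.   158.1] F [-1.15 -0.01 -0.32] M [-0.014  0.003 -0.015] open 10.15 j7 68.4
t 6.85 p [569.91  49.07  72.23] rpy [-180.      0.    154.13] F [ 0.63 -1.42 -1.6 ] M [ 0.016  0.034 -0.066] open 9.84 j7 65.2
t 7.05 p [569.91  49.08  72.19] rpy [-179.99    0.    150.15] F [ 0.43 -0.45 -0.33] M [-0.033 -0.004 -0.015] open 10.07 j7 62.0
```

```bash
for i in 1; do python3 -m pendant '[{"x":0,"y":0,"z":0,"wx":0,"wy":0,"wz":4,"grip":1},{"x":0,"y":0,"z":0,"wx":0,"wy":0,"wz":0,"grip":1}]'; python3 d.py; python3 -m pendant '[{"x":0,"y":0,"z":0,"wx":0,"wy":0,"wz":4,"grip":1},{"x":0,"y":0,"z":0,"wx":0,"wy":0,"wz":0,"grip":1}]'; python3 d.py; python3 -m pendant '[{"x":0,"y":0,"z":0,"wx":0,"wy":0,"wz":4,"grip":1},{"x":0,"y":0,"z":0,"wx":0,"wy":0,"wz":0,"grip":1}]'; python3 d.py; done | grep ^t\
```

```text
t 7.25 p [569.9   49.07  72.2 ] rpy [-179.99    0.    146.16] F [ 0.4   0.05 -1.24] M [-0.044 -0.024 -0.041] open 9.42 j7 58.8
t 7.45 p [569.91  49.05  72.21] rpy [-179.99    0.    142.16] F [ 0.48  0.1  -1.95] M [ 0.042 -0.028  0.003] open 10.16 j7 55.6
t 7.65 p [570.29  49.38  72.32] rpy [1.7997e+02 2.0000e-02 1.3818e+02] F [ 1.99  0.5  -0.57] M [ 0.358 -0.342  0.011] open 9.81 j7 52.4
```

Contact with the plunger at about 50° clockwise: a lateral push along the expected direction. I'll go on in smaller steps.

```bash
for i in 1; do python3 -m pendant '[{"x":0,"y":0,"z":0,"wx":0,"wy":0,"wz":3,"grip":1},{"x":0,"y":0,"z":0,"wx":0,"wy":0,"wz":0,"grip":1}]'; python3 d.py; python3 -m pendant '[{"x":0,"y":0,"z":0,"wx":0,"wy":0,"wz":3,"grip":1},{"x":0,"y":0,"z":0,"wx":0,"wy":0,"wz":0,"grip":1}]'; python3 d.py;  done | grep ^t\
```

```text
t 7.85 p [570.6   49.63  72.37] rpy [1.7993e+02 3.0000e-02 1.3522e+02] F [ 3.25  3.49 -2.98] M [ 0.641 -0.674  0.083] open 10.17 j7 50.1
t 8.05 p [570.61  49.67  72.41] rpy [1.7993e+02 3.0000e-02 1.3219e+02] F [ 2.8   3.14 -2.94] M [ 0.867 -0.837  0.077] open 9.94 j7 47.6
```

```bash
for i in 1; do python3 -m pendant '[{"x":0,"y":0,"z":0,"wx":0,"wy":0,"wz":3,"grip":1},{"x":0,"y":0,"z":0,"wx":0,"wy":0,"wz":0,"grip":1},{"x":0,"y":0,"z":0,"wx":0,"wy":0,"wz":0,"grip":1}]'; python3 d.py; done | grep ^t\
```

```text
t 8.35 p [570.7   49.57  72.45] rpy [1.7992e+02 4.0000e-02 1.2928e+02] F [ 3.96  2.62 -2.43] M [ 0.813 -0.925  0.103] open 10.17 j7 45.3
```

```bash
for i in 1; do python3 -m pendant '[{"x":0,"y":0,"z":0,"wx":0,"wy":0,"wz":3,"grip":1},{"x":0,"y":0,"z":0,"wx":0,"wy":0,"wz":0,"grip":1}]'; python3 d.py;python3 -m pendant '[{"x":0,"y":0,"z":0,"wx":0,"wy":0,"wz":3,"grip":1},{"x":0,"y":0,"z":0,"wx":0,"wy":0,"wz":0,"grip":1},{"x":0,"y":0,"z":0,"wx":0,"wy":0,"wz":0,"grip":1}]'; python3 d.py; done | grep ^t\
```

```text
t 8.55 p [570.75  49.6   72.48] rpy [1.7992e+02 3.0000e-02 1.2618e+02] F [ 4.25  3.24 -1.59] M [ 0.907 -0.885  0.175] open 9.82 j7 42.9
t 8.85 p [570.78  49.68  72.5 ] rpy [1.7991e+02 3.0000e-02 1.2329e+02] F [ 4.24  2.42 -3.17] M [ 0.854 -0.912  0.186] open 10.16 j7 40.6
```

```bash
for i in 1; do python3 -m pendant '[{"x":0,"y":0,"z":0,"wx":0,"wy":0,"wz":1.5,"grip":1},{"x":0,"y":0,"z":0,"wx":0,"wy":0,"wz":0,"grip":1}]'; python3 d.py; done | grep ^t\
```

```text
t 9.05 p [570.85  49.71  72.52] rpy [1.7990e+02 2.0000e-02 1.2174e+02] F [ 4.6   3.98 -2.32] M [ 0.922 -0.916  0.18 ] open 9.99 j7 39.4
```

```bash
for i in 1; do python3 -m pendant '[{"x":0,"y":0,"z":0,"wx":0,"wy":0,"wz":0.6,"grip":1},{"x":0,"y":0,"z":0,"wx":0,"wy":0,"wz":0,"grip":1}]'; python3 d.py; python3 -m pendant '[{"x":0,"y":0,"z":0,"wx":0,"wy":0,"wz":0.6,"grip":1},{"x":0,"y":0,"z":0,"wx":0,"wy":0,"wz":0,"grip":1}]'; python3 d.py; done | grep ^t\
```

```text
t 9.25 p [570.77  49.81  72.53] rpy [1.7990e+02 1.0000e-02 1.2118e+02] F [ 4.43  3.5  -2.75] M [ 0.893 -0.906  0.188] open 9.8 j7 38.9
t 9.45 p [570.84  49.82  72.51] rpy [1.7990e+02 2.0000e-02 1.2058e+02] F [ 4.    2.68 -2.5 ] M [ 0.91  -0.933  0.203] open 9.74 j7 38.4
```

```bash
for i in 1; do python3 -m pendant '[{"x":0,"y":0,"z":0,"wx":0,"wy":0,"wz":0.5,"grip":1},{"x":0,"y":0,"z":0,"wx":0,"wy":0,"wz":0,"grip":1}]'; python3 d.py; python3 -m pendant '[{"x":0,"y":0,"z":0,"wx":0,"wy":0,"wz":0.0,"grip":1},{"x":0,"y":0,"z":0,"wx":0,"wy":0,"wz":0,"grip":1}]'; python3 d.py; done | grep ^t\
```

```text
t 9.65 p [570.89  49.77  72.56] rpy [1.7990e+02 2.0000e-02 1.2009e+02] F [ 5.68  3.91 -2.24] M [ 0.956 -0.928  0.244] open 10.03 j7 38.0
t 9.85 p [570.86  49.76  72.51] rpy [1.799e+02 2.000e-02 1.201e+02] F [ 3.69  4.85 -2.39] M [ 0.984 -0.948  0.233] open 10.15 j7 38.0
```

```bash
for i in 1; do python3 -m pendant '[{"x":0,"y":0,"z":0,"wx":0,"wy":0,"wz":0.4,"grip":1},{"x":0,"y":0,"z":0,"wx":0,"wy":0,"wz":0,"grip":1}]'; python3 d.py;  done | grep ^t\
python3 - <<'E'
from h import *
for k in range(4):
    s=get_image("scene"); st=ctrl.state(); print(st["moment"].round(3),st["ft_force"].round(2))
u,v=proj(s,[.57,.049,.09]).round().astype(int); cv2.imwrite("pics/g2.png",cv2.resize(s["color"][v-25:v+25,u-25:u+25],(400,400),interpolation=2))
E
```

```text
t 10.05 p [570.83  49.81  72.52] rpy [1.7990e+02 1.0000e-02 1.1969e+02] F [ 3.97  3.59 -1.89] M [ 0.957 -0.964  0.207] open 10.01 j7 37.7
[ 0.972 -0.995  0.16 ] [ 4.29  4.72 -2.86]
[ 0.956 -0.939  0.198] [ 4.6   4.39 -2.42]
[ 1.01  -0.91   0.194] [ 4.01  4.02 -2.68]
[ 0.974 -0.98   0.266] [ 3.84  3.97 -2.61]
```

View pics/g2.png

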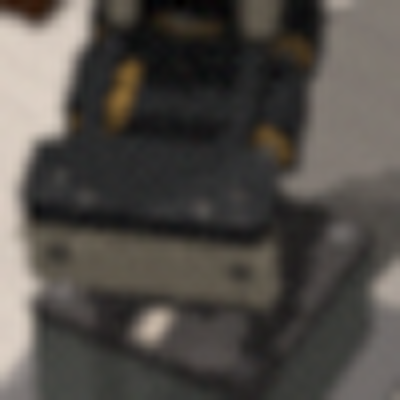

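The gripper hides the key in this view, so it gives no angle. The moment noise is about 0.03 N·m and the average about 0.2, so there's no hard stop yet. I'll continue in small steps with averaged readings.

```bash
cat > m.py <<'E'
from h import *
L=[];F=[]
for k in range(4):
    get_image("scene"); s=ctrl.state(); L.append(s["moment"]);F.append(s["ft_force"])
print("M",np.mean(L,0).round(3),"F",np.mean(F,0).round(2),"yaw",s["orientation"][2].round(2),"p",(s["tcp_pos"]*1e3).round(2),"t",s["time_s"])
E
python3 -m pendant '[{"x":0,"y":0,"z":0,"wx":0,"wy":0,"wz":0.7,"grip":1}]' >/dev/null; python3 m.py
```

```text
M [ 0.986 -0.95   0.239] F [ 4.93  3.67 -2.41] yaw 119.0 p [570.89  49.83  72.55] t 10.55
```

```bash
python3 -m pendant '[{"x":0,"y":0,"z":0,"wx":0,"wy":0,"wz":0.7,"grip":1}]' >/dev/null; python3 m.py
```

```text
M [ 0.953 -0.954  0.262] F [ 4.53  3.62 -2.57] yaw 118.31 p [570.9   49.83  72.55] t 10.85
```

```bash
python3 -m pendant '[{"x":0,"y":0,"z":0,"wx":0,"wy":0,"wz":0.7,"grip":1}]' >/dev/null; python3 m.py
```

```text
M [ 0.932 -0.939  0.254] F [ 4.98  3.41 -2.62] yaw 117.6 p [570.92  49.77  72.56] t 11.15
```

```bash
python3 -m pendant '[{"x":0,"y":0,"z":0,"wx":0,"wy":0,"wz":0.8,"grip":1}]' >/dev/null; python3 m.py
```

```text
M [ 1.012 -0.939  0.27 ] F [ 4.69  4.05 -2.52] yaw 116.8 p [570.89  49.84  72.54] t 11.45
```

```bash
python3 -m pendant '[{"x":0,"y":0,"z":0,"wx":0,"wy":0,"wz":0.8,"grip":1}]' >/dev/null; python3 m.py
```

```text
M [ 0.968 -0.932  0.267] F [ 4.98  3.85 -2.6 ] yaw 116.01 p [570.94  49.84  72.56] t 11.75
```

```bash
python3 -m pendant '[{"x":0,"y":0,"z":0,"wx":0,"wy":0,"wz":0.8,"grip":1}]' >/dev/null; python3 m.py
```

```text
M [ 1.027 -0.927  0.254] F [ 4.65  4.15 -2.05] yaw 115.21 p [570.92  49.95  72.56] t 12.05
```

The moment rose at about 69° clockwise, 20° past contact, and then levelled at about 0.26 N·m. That's more than the spring alone gives, so the plunger is on its stop with the bow slipping slightly in the pads. Turning back now.

```bash
for i in 1; do python3 -m pendant '[{"x":0,"y":0,"z":0,"wx":0,"wy":0,"wz":-3,"grip":1},{"x":0,"y":0,"z":0,"wx":0,"wy":0,"wz":-3,"grip":1}]';  python3 d.py; python3 -m pendant '[{"x":0,"y":0,"z":0,"wx":0,"wy":0,"wz":-3,"grip":1},{"x":0,"y":0,"z":0,"wx":0,"wy":0,"wz":-3,"grip":1}]';  python3 d.py;  python3 -m pendant '[{"x":0,"y":0,"z":0,"wx":0,"wy":0,"wz":-3,"grip":1},{"x":0,"y":0,"z":0,"wx":0,"wy":0,"wz":-3,"grip":1}]';  python3 d.py;  python3 -m pendant '[{"x":0,"y":0,"z":0,"wx":0,"wy":0,"wz":-3,"grip":1},{"x":0,"y":0,"z":0,"wx":0,"wy":0,"wz":-3,"grip":1}]';  python3 d.py;  python3 -m pendant '[{"x":0,"y":0,"z":0,"wx":0,"wy":0,"wz":-3,"grip":1},{"x":0,"y":0,"z":0,"wx":0,"wy":0,"wz":0,"grip":1}]';  python3 d.py; done | grep ^t\ ; python3 m.py
```

```text
t 12.25 p [570.7   50.04  72.52] rpy [179.91  -0.   121.32] F [ 3.58  5.15 -2.07] M [ 1.187 -0.843  0.119] open 10.07 j7 39.0
t 12.45 p [570.63  50.09  72.54] rpy [179.9   -0.   127.32] F [ 3.04  4.4  -1.57] M [ 1.093 -0.832  0.053] open 9.86 j7 43.8
t 12.65 p [570.45  50.02  72.52] rpy [179.92  -0.   133.32] F [ 1.84  4.77 -0.96] M [ 1.096 -0.59   0.027] open 9.93 j7 48.5
t 12.85 p [569.8   49.45  72.39] rpy [ 1.7999e+02 -2.0000e-02  1.3930e+02] F [0.48 1.68 0.31] M [ 0.408 -0.116 -0.002] open 9.8 j7 53.3
t 13.05 p [569.6   48.83  72.27] rpy [-1.7998e+02 -3.0000e-02  1.4213e+02] F [ 0.49  2.08 -0.36] M [ 0.278 -0.143  0.008] open 9.65 j7 55.6
M [ 0.325 -0.044  0.017] F [ 0.04  1.14 -0.08] yaw 141.89 p [569.66  48.87  72.21] t 13.25
```

```bash
for i in 1; do python3 -m pendant '[{"x":0,"y":0,"z":0,"wx":0,"wy":0,"wz":-4,"grip":1},{"x":0,"y":0,"z":0,"wx":0,"wy":0,"wz":-4,"grip":1},{"x":0,"y":0,"z":0,"wx":0,"wy":0,"wz":-4,"grip":1}]';  python3 d.py; python3 -m pendant '[{"x":0,"y":0,"z":0,"wx":0,"wy":0,"wz":-4,"grip":1},{"x":0,"y":0,"z":0,"wx":0,"wy":0,"wz":-4,"grip":1},{"x":0,"y":0,"z":0,"wx":0,"wy":0,"wz":-4,"grip":1}]';  python3 d.py;  python3 -m pendant '[{"x":0,"y":0,"z":0,"wx":0,"wy":0,"wz":-4,"grip":1},{"x":0,"y":0,"z":0,"wx":0,"wy":0,"wz":-4,"grip":1},{"x":0,"y":0,"z":0,"wx":0,"wy":0,"wz":-3,"grip":1},{"x":0,"y":0,"z":0,"wx":0,"wy":0,"wz":0,"grip":1}]';  python3 d.py; done | grep ^t\ ; python3 m.py
```

```text
t 13.55 p [569.61  48.84  72.07] rpy [-1.7996e+02 -2.0000e-02  1.5405e+02] F [-0.64  1.28 -1.04] M [ 0.246 -0.024  0.041] open 10.03 j7 65.1
t 13.85 p [569.61  48.75  72.04] rpy [-1.7996e+02 -3.0000e-02  1.6605e+02] F [ 0.02  1.1  -1.59] M [ 0.223 -0.051 -0.001] open 9.58 j7 74.7
t 14.25 p [569.66  48.69  72.07] rpy [-1.7998e+02 -3.0000e-02  1.7692e+02] F [ 0.03 -0.21 -1.77] M [ 0.111  0.023 -0.037] open 9.97 j7 83.5
M [ 0.079  0.017 -0.   ] F [ 0.56  0.69 -1.34] yaw 176.8 p [569.76  48.77  72.12] t 14.45
```

```bash
for i in 1; do python3 -m pendant '[{"x":0,"y":0,"z":0,"wx":0,"wy":0,"wz":0,"grip":0.86},{"x":0,"y":0,"z":0,"wx":0,"wy":0,"wz":0,"grip":0.86},{"x":0,"y":0,"z":0,"wx":0,"wy":0,"wz":0,"grip":0.86}]';  python3 m.py; python3 -m pendant '[{"x":0,"y":0,"z":0,"wx":0,"wy":0,"wz":0,"grip":0.88},{"x":0,"y":0,"z":0,"wx":0,"wy":0,"wz":0,"grip":0.89},{"x":0,"y":0,"z":0,"wx":0,"wy":0,"wz":0,"grip":0.9},{"x":0,"y":0,"z":0,"wx":0,"wy":0,"wz":0,"grip":0.92},{"x":0,"y":0,"z":0,"wx":0,"wy":0,"wz":0,"grip":1},{"x":0,"y":0,"z":0,"wx":0,"wy":0,"wz":0,"grip":1}]'; done; python3 m.py
```

```text
time_s: 14.75
tcp_pos: [0.5701, 0.049, 0.0723]
orientation: [-180.0, 0.0, 176.9]
ft_force: [0.1, -0.1, 0.6]
opening: 0.0126
M [ 0.04   0.01  -0.002] F [ 0.07 -0.35 -0.22] yaw 176.89 p [569.98  49.04  72.27] t 14.95
time_s: 15.55
tcp_pos: [0.5699, 0.049, 0.0723]
orientation: [180.0, 0.0, 176.9]
ft_force: [0.0, -0.4, 0.6]
opening: 0.0101
M [ 0.063  0.024 -0.013] F [-0.19  0.35  0.99] yaw 176.89 p [569.97  49.07  72.27] t 15.75
```

```bash
python3 -m pendant '[{"x":0,"y":0,"z":-0.4,"wx":0,"wy":0,"wz":-4,"grip":1},{"x":0,"y":0,"z":0,"wx":0,"wy":0,"wz":-4,"grip":1},{"x":0,"y":0,"z":0,"wx":0,"wy":0,"wz":0,"grip":1}]' >/dev/null;  python3 d.py;  python3 -m pendant '[{"x":0,"y":0,"z":0,"wx":0,"wy":0,"wz":-2.5,"grip":1},{"x":0,"y":0,"z":0,"wx":0,"wy":0,"wz":0,"grip":1}]' >/dev/null;  python3 m.py;  python3 -m pendant '[{"x":0,"y":0,"z":0,"wx":0,"wy":0,"wz":-2.2,"grip":1},{"x":0,"y":0,"z":0,"wx":0,"wy":0,"wz":0,"grip":1}]' >/dev/null;  python3 m.py
```

```text
t 16.05 p [569.75  48.93  72.49] rpy [ 1.8000e+02 -2.0000e-02 -1.7505e+02] F [-0.48  0.28 -0.61] M [ 0.034 -0.013  0.034] open 10.24 j7 89.9
M [ 0.052  0.02  -0.007] F [-0.18 -0.35 -0.75] yaw -172.7 p [569.87  49.05  72.57] t 16.45
M [0.055 0.017 0.011] F [ 0.33 -0.17 -0.7 ] yaw -170.47 p [569.92  49.07  72.62] t 16.85
```

Aligned with the keyway, with no contact at the stop. I'll lift gently and watch Fz as the bit reaches the plate.

```bash
python3 -m pendant '[{"x":0,"y":0,"z":-1,"wx":0,"wy":0,"wz":0,"grip":1},{"x":0,"y":0,"z":0,"wx":0,"wy":0,"wz":0,"grip":1}]' >/dev/null;  python3 d.py;  python3 -m pendant '[{"x":0,"y":0,"z":-0.7,"wx":0,"wy":0,"wz":0,"grip":1},{"x":0,"y":0,"z":0,"wx":0,"wy":0,"wz":0,"grip":1}]' >/dev/null;  python3 d.py;  python3 -m pendant '[{"x":0,"y":0,"z":-0.5,"wx":0,"wy":0,"wz":0,"grip":1},{"x":0,"y":0,"z":0,"wx":0,"wy":0,"wz":0,"grip":1}]' >/dev/null;  python3 d.py; python3 -m pendant '[{"x":0,"y":0,"z":-0.5,"wx":0,"wy":0,"wz":0,"grip":1},{"x":0,"y":0,"z":0,"wx":0,"wy":0,"wz":0,"grip":1}]' >/dev/null;  python3 m.py
```

```text
t 17.05 p [570.03  49.07  73.77] rpy [ 1.8000e+02  1.0000e-02 -1.7043e+02] F [-0.69 -0.68 -1.62] M [ 0.04  -0.011 -0.024] open 9.62 j7 93.7
t 17.25 p [570.    49.06  74.45] rpy [ 1.8000e+02  1.0000e-02 -1.7041e+02] F [-0.18  0.38 -1.46] M [ 0.042  0.011 -0.044] open 9.79 j7 93.7
t 17.45 p [569.98  49.08  74.91] rpy [ 1.8000e+02  1.0000e-02 -1.7041e+02] F [ 0.48 -0.74 -0.46] M [ 0.02  -0.037  0.047] open 9.67 j7 93.7
M [ 0.048  0.004 -0.006] F [ 0.65 -0.02 -1.05] yaw -170.41 p [569.91  49.01  75.33] t 17.85
```

```bash
python3 -m pendant '[{"x":0,"y":0,"z":-1,"wx":0,"wy":0,"wz":0,"grip":1},{"x":0,"y":0,"z":0,"wx":0,"wy":0,"wz":0,"grip":1}]' >/dev/null;  python3 d.py;  python3 -m pendant '[{"x":0,"y":0,"z":-2,"wx":0,"wy":0,"wz":0,"grip":1},{"x":0,"y":0,"z":0,"wx":0,"wy":0,"wz":0,"grip":1}]' >/dev/null;  python3 m.py
```

```text
t 18.05 p [570.03  49.06  76.47] rpy [ 1.8000e+02  1.0000e-02 -1.7041e+02] F [-0.28  0.03 -1.29] M [ 0.016 -0.003 -0.023] open 10.02 j7 93.7
M [ 0.058  0.024 -0.014] F [ 0.23  0.32 -0.95] yaw -170.41 p [569.93  49.09  78.33] t 18.45
```

```bash
python3 -m pendant '[{"x":0,"y":0,"z":-4,"wx":0,"wy":0,"wz":0,"grip":1},{"x":0,"y":0,"z":-4,"wx":0,"wy":0,"wz":0,"grip":1},{"x":0,"y":0,"z":0,"wx":0,"wy":0,"wz":0,"grip":1}]' >/dev/null;  python3 d.py;  python3 -m pendant '[{"x":0,"y":0,"z":-4,"wx":0,"wy":0,"wz":0,"grip":1},{"x":0,"y":0,"z":-4,"wx":0,"wy":0,"wz":0,"grip":1},{"x":0,"y":0,"z":0,"wx":0,"wy":0,"wz":0,"grip":1}]' >/dev/null;  python3 m.py
```

```text
t 18.75 p [570.41  49.08  87.1 ] rpy [ 1.8000e+02  7.0000e-02 -1.7041e+02] F [ 0.33  0.65 -0.72] M [ 0.025 -0.018  0.043] open 9.91 j7 93.6
M [ 0.052  0.02  -0.001] F [ 0.2   0.11 -1.2 ] yaw -170.41 p [569.85  49.03  94.25] t 19.25
```

```bash
python3 -m pendant '[{"x":0,"y":0,"z":-6,"wx":0,"wy":0,"wz":0,"grip":1},{"x":0,"y":0,"z":-6,"wx":0,"wy":0,"wz":0,"grip":1},{"x":0,"y":0,"z":-6,"wx":0,"wy":0,"wz":0,"grip":1},{"x":0,"y":0,"z":-6,"wx":0,"wy":0,"wz":0,"grip":1},{"x":0,"y":0,"z":-8,"wx":0,"wy":0,"wz":0,"grip":1},{"x":0,"y":0,"z":-10,"wx":0,"wy":0,"wz":0,"grip":1},{"x":0,"y":0,"z":-15,"wx":0,"wy":0,"wz":0,"grip":1},{"x":0,"y":0,"z":-20,"wx":0,"wy":0,"wz":0,"grip":1},{"x":0,"y":0,"z":-20,"wx":0,"wy":0,"wz":0,"grip":1},{"x":0,"y":0,"z":0,"wx":0,"wy":0,"wz":0,"grip":1}]' >/dev/null; python3 d.py 471.5 -261.3 191 189.5
python3 - <<'E'
from fit import *
t,s=get_image("top"),get_image("scene")
for n,i in(("top",t),("scene",s)):
    try: print(n,fit([i],(.056,.056,.034),0,(.471,-.261,13.6),22))
    except Exception as e: print(e)
    p=proj(i,[.4717,-.261,.034]).round().astype(int); g=i["color"][p[1]-6:p[1]+7,p[0]-6:p[0]+7].astype(float)
    w=np.clip(np.median(g[...,2])-20-g[...,2],0,None); V,U=np.mgrid[-6:7,-6:7]; 
    uv=p+[ (U*w).sum()/w.sum(),(V*w).sum()/w.sum()]; print("hole",uv.round(2),(atz(i,*uv,.034)*1e3).round(1),w.sum())
    for k in("spray","labelroll"): print(k,[(np.round(d["at"],3).tolist(),round(d["p"],2)) for d in landmark_of(k,n)])
u,v=proj(s,[.57,.049,.2]).round().astype(int); 
a=cv2.resize(s["color"][v-40:v+60,u-50:u+50],(400,400),interpolation=2); b=cv2.resize(t["color"][150:250,350:450],(400,400),interpolation=2); cv2.imwrite("pics/lift.png",np.hstack([a,b]))
E
```

```text
t 20.25 p [571.68  49.23 194.59] rpy [ 179.99    0.3  -170.41] F [-0.3  -0.5  -0.07] M [ 0.075  0.003 -0.03 ] open 9.99 j7 92.6
d tool now [ 150.51 -289.52    2.76] rot [0.01 0.3  0.09]
top (array([ 471.67, -260.97]), np.float64(13.63), np.float64(10.67))
hole [405.83 201.14] [ 473.  -262.7   34. ] 1032.0
spray [([0.61, -0.395, -0.0], 0.86)]
labelroll [([0.372, -0.463, -0.0], 0.71)]
scene (array([ 468.68, -264.77]), np.float64(105.09), np.float64(45.23))
hole [263.58 179.31] [ 484.9 -249.7   34. ] 1601.0
spray [([0.609, -0.397, 0.003], 0.67), ([0.66, 0.266, -0.002], 0.49)]
labelroll [([0.373, -0.463, -0.004], 0.92)]
```

View pics/lift.png

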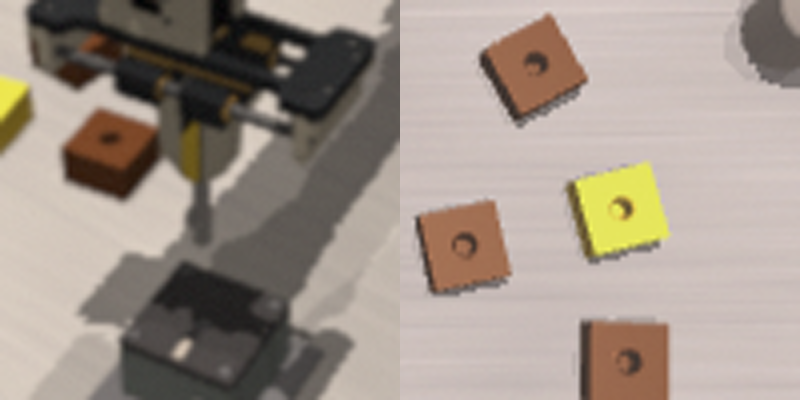

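The key is out and hanging straight. The lock is clear, and the yellow hole is at top crop (621,209), which gives about (471.5, -261) mm. Moving over it.

```bash
python3 -m pendant '[{"x":10,"y":-20,"z":0,"wx":0,"wy":0,"wz":0,"grip":1},{"x":20,"y":-38,"z":0,"wx":0,"wy":0,"wz":0,"grip":1},{"x":20,"y":-39,"z":0,"wx":0,"wy":0,"wz":0,"grip":1},{"x":20,"y":-39,"z":0,"wx":0,"wy":0,"wz":0,"grip":1},{"x":20,"y":-39,"z":0,"wx":0,"wy":0,"wz":0,"grip":1},{"x":20,"y":-39,"z":5,"wx":0,"wy":0,"wz":0,"grip":1},{"x":20,"y":-38,"z":10,"wx":0,"wy":0,"wz":0,"grip":1},{"x":13,"y":-25,"z":10,"wx":0,"wy":0,"wz":0,"grip":1},{"x":7.5,"y":-12.5,"z":5,"wx":0,"wy":0,"wz":0,"grip":1},{"x":0,"y":0,"z":0,"wx":0,"wy":0,"wz":0,"grip":1}]' >/dev/null; python3 -m pendant '[{"x":0,"y":0,"z":0,"wx":0,"wy":0,"wz":0,"grip":1},{"x":0,"y":0,"z":0,"wx":0,"wy":0,"wz":0,"grip":1}]' >/dev/null;python3 d.py 471.6 -261 110 189.6
```

```text
t 21.75 p [ 470.52 -260.1   161.37] rpy [ 1.7997e+02  2.0000e-02 -1.7030e+02] F [-0.23  0.75 -0.84] M [ 0.046 -0.046  0.072] open 9.7 j7 129.0
d tool now [-0.89 -1.1  51.37] rot [0.03 0.02 0.1 ]
```

```bash
python3 -m pendant '[{"x":-0.9,"y":-1.1,"z":15,"wx":0,"wy":0,"wz":0,"grip":1},{"x":0,"y":0,"z":20,"wx":0,"wy":0,"wz":0,"grip":1},{"x":0,"y":0,"z":15,"wx":0,"wy":0,"wz":0,"grip":1},{"x":0,"y":0,"z":7,"wx":0,"wy":0,"wz":0,"grip":1},{"x":0,"y":0,"z":0,"wx":0,"wy":0,"wz":0,"grip":1},{"x":0,"y":0,"z":0,"wx":0,"wy":0,"wz":0,"grip":1}]' >/dev/null;python3 d.py 471.6 -261 101 189.6
python3 - <<'E'
from h import *
s=get_image("scene");u,v=proj(s,[.4716,-.261,.05]).round().astype(int)
cv2.imwrite("pics/p1.png",cv2.resize(s["color"][v-30:v+30,u-30:u+30],(540,540),interpolation=2))
print(u,v,"hole",proj(s,[.4716,-.261,.034]).round(2))
E
```

```text
t 22.35 p [ 471.47 -262.11  104.89] rpy [-1.7999e+02  4.0000e-02 -1.7036e+02] F [ 0.5  -0.19 -1.09] M [ 0.081  0.05  -0.039] open 9.78 j7 130.4
d tool now [-0.31  1.08  3.89] rot [-0.01  0.04  0.04]
263 172 hole [264.04 175.83]
```

View pics/p1.png

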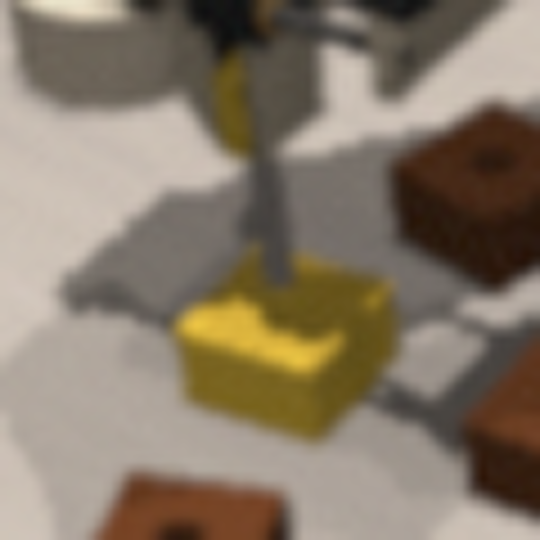

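The shaft tip at (279,283) is 11 mm above the mouth. Extended down it lands at about (285,306), against a block-top centre of about (288,308), so it's aligned. I'll lower with force checks.

```bash
python3 -m pendant '[{"x":-0.3,"y":1.0,"z":4,"wx":0,"wy":0,"wz":0,"grip":1},{"x":0,"y":0,"z":4,"wx":0,"wy":0,"wz":0,"grip":1},{"x":0,"y":0,"z":1,"wx":0,"wy":0,"wz":0,"grip":1},{"x":0,"y":0,"z":0,"wx":0,"wy":0,"wz":0,"grip":1}]' >/dev/null; python3 d.py 471.6 -261 70.3 189.6;  python3 -m pendant '[{"x":0,"y":0,"z":2,"wx":0,"wy":0,"wz":0,"grip":1},{"x":0,"y":0,"z":2,"wx":0,"wy":0,"wz":0,"grip":1},{"x":0,"y":0,"z":0,"wx":0,"wy":0,"wz":0,"grip":1}]' >/dev/null; python3 d.py 471.6 -261 70.3 189.6; python3 -m pendant '[{"x":0,"y":0,"z":2,"wx":0,"wy":0,"wz":0,"grip":1},{"x":0,"y":0,"z":0,"wx":0,"wy":0,"wz":0,"grip":1}]' >/dev/null; python3 d.py 471.6 -261 70.3 189.6
```

```text
t 22.8 p [ 470.81 -261.34   95.1 ] rpy [ 1.7999e+02 -2.0000e-02 -1.7041e+02] F [-0.67 -0.36 -0.05] M [ 0.08   0.023 -0.021] open 10.15 j7 130.5
d tool now [-0.85  0.2  24.8 ] rot [ 0.01 -0.02 -0.01]
t 23.1 p [ 470.81 -261.31   91.06] rpy [ 1.7999e+02 -2.0000e-02 -1.7041e+02] F [-0.17  0.66 -0.98] M [ 0.067  0.04  -0.003] open 9.87 j7 130.6
d tool now [-0.84  0.16 20.76] rot [ 0.01 -0.02 -0.01]
t 23.3 p [ 470.85 -261.32   89.08] rpy [ 1.7999e+02 -2.0000e-02 -1.7041e+02] F [-0.43 -0.49 -1.67] M [0.051 0.006 0.012] open 9.47 j7 130.6
d tool now [-0.8   0.19 18.78] rot [ 0.01 -0.02 -0.01]
```

```bash
python3 -m pendant '[{"x":-0.4,"y":0,"z":4,"wx":0,"wy":0,"wz":0,"grip":1},{"x":0,"y":0,"z":4,"wx":0,"wy":0,"wz":0,"grip":1},{"x":0,"y":0,"z":0,"wx":0,"wy":0,"wz":0,"grip":1}]' >/dev/null; python3 d.py;  python3 -m pendant '[{"x":0,"y":0,"z":4,"wx":0,"wy":0,"wz":0,"grip":1},{"x":0,"y":0,"z":3,"wx":0,"wy":0,"wz":0,"grip":1},{"x":0,"y":0,"z":0,"wx":0,"wy":0,"wz":0,"grip":1}]' >/dev/null; python3 d.py; python3 -m pendant '[{"x":0,"y":0,"z":2,"wx":0,"wy":0,"wz":0,"grip":1},{"x":0,"y":0,"z":1,"wx":0,"wy":0,"wz":0,"grip":1},{"x":0,"y":0,"z":0,"wx":0,"wy":0,"wz":0,"grip":1}]' >/dev/null; python3 d.py 471.6 -261 70.3 189.6
```

```text
t 23.6 p [ 470.98 -261.06   80.64] rpy [ 1.7996e+02 -5.0000e-02 -1.7040e+02] F [-0.05 -0.38 -1.26] M [ 0.031 -0.004 -0.032] open 9.73 j7 130.8
t 23.9 p [ 471.09 -261.17   73.82] rpy [ 1.7997e+02 -4.0000e-02 -1.7041e+02] F [ 0.04  0.02 -1.59] M [ 0.036  0.029 -0.   ] open 9.75 j7 131.0
t 24.2 p [ 471.28 -261.3    71.19] rpy [ 1.7999e+02 -1.0000e-02 -1.7041e+02] F [ 0.64  0.83 -0.1 ] M [0.078 0.023 0.   ] open 10.23 j7 131.0
d tool now [-0.36  0.24  0.89] rot [ 0.01 -0.01 -0.01]
```

```bash
python3 -m pendant '[{"x":0,"y":0,"z":0.7,"wx":0,"wy":0,"wz":0,"grip":1},{"x":0,"y":0,"z":0,"wx":0,"wy":0,"wz":0,"grip":1}]' >/dev/null; python3 d.py; python3 -m pendant '[{"x":0,"y":0,"z":0,"wx":0,"wy":0,"wz":0,"grip":0.86},{"x":0,"y":0,"z":0,"wx":0,"wy":0,"wz":0,"grip":0.8},{"x":0,"y":0,"z":0,"wx":0,"wy":0,"wz":0,"grip":0.6},{"x":0,"y":0,"z":0,"wx":0,"wy":0,"wz":0,"grip":0.5},{"x":0,"y":0,"z":0,"wx":0,"wy":0,"wz":0,"grip":0.5}]' >/dev/null; python3 d.py; python3 -m pendant '[{"x":0,"y":0,"z":-10,"wx":0,"wy":0,"wz":0,"grip":0.5},{"x":0,"y":0,"z":-20,"wx":0,"wy":0,"wz":0,"grip":0.5},{"x":0,"y":0,"z":-30,"wx":0,"wy":0,"wz":0,"grip":0.5},{"x":0,"y":0,"z":-40,"wx":0,"wy":0,"wz":0,"grip":0.5},{"x":0,"y":0,"z":-30,"wx":0,"wy":0,"wz":0,"grip":0.5},{"x":20,"y":40,"z":0,"wx":0,"wy":0,"wz":0,"grip":0.5},{"x":20,"y":40,"z":0,"wx":0,"wy":0,"wz":0,"grip":0.5},{"x":20,"y":40,"z":0,"wx":0,"wy":0,"wz":0,"grip":0.5},{"x":20,"y":40,"z":0,"wx":0,"wy":0,"wz":0,"grip":0.5},{"x":0,"y":0,"z":0,"wx":0,"wy":0,"wz":0,"grip":0.5}]' ;python3 -m pendant '[{"x":0,"y":0,"z":0,"wx":0,"wy":0,"wz":0,"grip":0.5},{"x":0,"y":0,"z":0,"wx":0,"wy":0,"wz":0,"grip":0.5}]'
python3 - <<'E'
from fit import *
s,t=get_image("scene"),get_image("top")
for k in("key","key_bow"):
  for c in("scene","top"): print(k,c,[(np.round(d["at"],3).tolist(),round(d["p"],2)) for d in landmark_of(k,c)])
a=[]
for im in(s,t):
    u,v=proj(im,[.4716,-.261,.05]).round().astype(int); a.append(cv2.resize(im["color"][v-25:v+25,u-25:u+25],(400,400),interpolation=2))
cv2.imwrite("pics/end.png",np.hstack(a))
E
```

```text
t 24.4 p [ 471.4  -261.28   70.63] rpy [ 1.800e+02  1.000e-02 -1.704e+02] F [ 0.03 -0.1  -0.47] M [ 0.004  0.051 -0.062] open 9.86 j7 131.1
t 24.9 p [ 471.41 -261.34   70.67] rpy [-1.8000e+02  1.0000e-02 -1.7041e+02] F [ 0.19 -0.79 -0.74] M [ 0.025 -0.041 -0.011] open 37.84 j7 131.1
time_s: 25.9
tcp_pos: [0.3622, -0.1132, 0.2009]
orientation: [179.9, -0.1, -170.2]
ft_force: [0.8, -0.8, -0.8]
opening: 0.046
time_s: 26.1
tcp_pos: [0.3667, -0.1176, 0.2013]
orientation: [-180.0, 0.1, -170.4]
ft_force: [0.1, -0.4, -0.2]
opening: 0.0458
key scene [([0.468, -0.268, 0.011], 0.48)]
key top [([0.471, -0.265, 0.01], 0.57)]
key_bow scene [([0.469, 0.212, -0.001], 0.64), ([0.569, 0.051, 0.054], 0.63), ([0.473, -0.266, 0.087], 0.5)]
key_bow top [([0.47, -0.257, 0.086], 0.57)]
```

View pics/end.png

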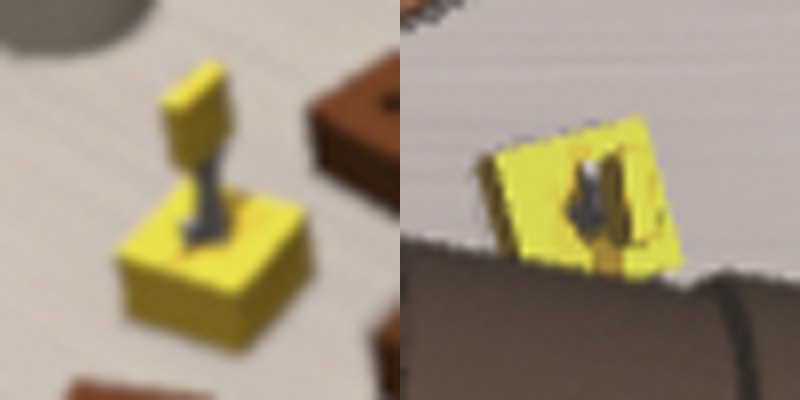

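The key stands upright in the yellow holder with its bit just above the block (scene crop (205,240)). The gripper is clear at 0.20 m height, and both networks put the key's lower end at z of about 0.010 to 0.011. Handing in.

```bash
python3 -c "
from workcell import ticket; print(ticket.sign_off())"
```

```text
the job is handed in; nothing more can be done
None
```

The job is handed in. I turned the key clockwise to the reset, turned it back to the white mark, drew it out and stood it in the yellow holder. It took about 26 s of the 72 s allowed. The sign-off gives no verdict.

**Reset:** The plunger can't be seen, so "pressed home" rests on angle and torque. The bit met it at about 50° clockwise of the keyway. Torque rose at about 69° and levelled off at about 0.26 N·m by 74°, more than the spring alone gives. The key may have slipped a degree or so in the pads at the stop. That torque puts the plunger force at about 18 N, below the 25 N limit.

**Turning back and drawing out:** At about 13° short of the keyway I opened and re-closed the gripper to square the key in the pads. The last turn and the draw-out met no resistance beyond the noise.

**Final checks:**
- **Key:** the last picture shows it upright in the yellow holder, with its bit just above the block. The cameras put its lower end at z = 10–11 mm, against a hole floor at 10 mm.
- **Position:** the gripper released the key within about 0.5 mm of the hole centre I measured. The networks read the lower end 4–8 mm off, and one scores above the 6 mm limit. They are only good to about 4 mm, and the key could not stand at that depth outside the hole.
- **Robot:** the gripper was open and clear at 0.20 m height, with no force on it above noise.
- **Not checked:** I did not measure the plunger's return or the other objects' positions at the end. I felt no contact with any of those objects.

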